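# Start two frozen slices in the counter toaster

## Robot

A 7-joint arm with a two-finger parallel gripper is mounted at the origin on a cart in front of the work surface, level with it; the furniture and walls round the work are solid. World frame = base frame: x ahead of the robot, y to its left, z up, the work surface at z = 0. Lengths are in m, angles in rad, forces in N, time in s.
With the tool pointing down it reaches from about 0.425 to 0.925 m from the base axis. Payload 6.8 kg.
Tool frame: the origin (TCP) lies at the very end of the fingers, on their centre line; the grasp point (between the pads) lies 19 mm behind it; z points along the fingers, y is the direction in which the jaws open and shut (so a half turn about z gives the same grasp; the last joint's range is limited). The gripper opens to 85 mm and grips with 20 to 120 N. Pads are 22 mm wide; open, the fingers measure 114 mm over their backs; the gripper's body (76 mm by 85 mm) begins 54 mm behind the grasp point. The pads swing forward as they close: fully open they stand 13 mm farther back than shut.
Start: joints at [-0.108, 0.477, 0.022, 1.555, -0.011, 1.109, -0.083], TCP at [0.675, 0, 0.231] pointing down, gripper open.
Joint ranges: [-2.96, 2.96], [-0.34, 2.1], [-1.41, 1.46], [0.24, 2.44], [-1.37, 4.51], [0.17, 1.92], [-2.96, 2.96]. Speed limits (rad/s): [2.39, 2.39, 3.14, 3.14, 3.14, 3.14, 3.14].

## Interface

Orientations are given as a unit quaternion [w, x, y, z].
In Python, from station import bot gives the robot as it stands.
- The arm moves only by the tool move_arm, never from a script. Its argument "commands" is text: rows parted by semicolons, each of 7 numbers parted by spaces: the opening, from 0 (shut) to 1 (fully open), then the shift along the tool's x, y, z in cm, then the turn, a rotation vector about the tool's x, y, z in degrees. In form: gripper tx ty tz rx ry rz; .... A call has 1 to 12 rows; each row shifts and turns the commanded pose from where the row before left it, along the tool's axes as they then stand; what a row does not reach is not made up. A row lasts 1/12 s, in which the tool goes at most 41.7 mm and 7.16 degrees, less where a joint would pass 70% of its speed; a pose out of reach is approached as far as the arm can. A call with a gripper value outside its range is refused whole. The fingers move at their own pace and stop on an object; "force" is the grip in N (left out, the last holds). Time passes only in rows, so rows that do not move let the fingers close. It gives the time, the measured TCP pose, the force and the opening at its end, in the units of the state.
- bot.get_obs(): the state, without advancing time (a new reading comes with each control period).
- bot.read_camera(name): name is "scene" or "side" or "wrist"; returns a dict with "img" (480x640x3 uint8, red, green, blue), "K" (3x3 intrinsics, pixels), "distortion" ([k1, k2, p1, p2, k3] as OpenCV has them; the pictures are not rectified), "rvec" (rotation vector, rad) and "tvec" (3), from world to camera coordinates, as OpenCV has them; the wrist camera has in their place "hand_eye" (4x4, takes a point from camera to tool coordinates, whose origin is the TCP and whose axes are the flange's). Camera axes: x right, y down, z forward; pixel columns grow to the right and rows downward; lengths in m; the calibration is good to about 2 mm. A picture is of the moment at which its call begins: read the wrist's pose just before it. There is no depth.
- bot.hand_in(): hands the job in, once; it reports no verdict.
The state is a dict: "t": time; "q": joint angles; "joint_vel": joint speeds; "joint_torque": joint torques, N m; "eef_pos": TCP position; "tool_rot": TCP orientation; "contact_force": force on the tool from outside, world axes, zero at the start; "torque": the same for the moment, N m; "gripper_width": opening from 0.0 (shut) to 1.0 (fully open).
Only numpy, scipy, OpenCV 4.12 (cv2) and the standard library are available. Lean on these libraries where they do the work, as an engineer would, in place of code of your own. Each camera call takes 0.05 s, during which the arm holds its last target. There are 200 camera calls.

## Task

Two frozen slices of bread stand in the switched-off toaster; start them with your fingertips, nothing needs gripping. First press the raised end of the red power rocker so that it tips over and stays on, then push the lever all the way down until it stays down by itself, then press the blue frozen-bread button all the way in and let it go. Do not press the amber or the grey button, and do not shift or lift the toaster or anything round it.

Things in the scene. Friction and masses are not known exactly. Their poses are not given: they have to be found in the camera images.
- toaster: loose two-slot toaster, black ends, steel sides, 270 (its x) x 194 (y) x 178 mm high, 2.4 kg. Origin: centre of its underside; z up; the -x end carries the lever and a browning dial (unused). In a row across the flat top at x = -98 mm: red rocker y = +68, amber button +22, grey -23, blue -68 mm. Behind them, from x = -47 mm, the slots; slices stand 28 mm above the top until the lever is down
- rocker (a joint): angle of the red power rocker: 0 = off (end nearest the lever raised), 0.34 rad = on. It snaps over past the middle (0.17) and stays; pressing the raised end takes about 3 N at first
- rocker_press (a point): place to press: on top of the raised end of the red rocker (38 mm along the toaster's x, 23 mm wide), 13.5 mm from the pivot on the side of the lever, about 191 mm above the counter while off; it sinks 4.6 mm as the rocker tips over, and still stands clear of the toaster's top then
- carriage (a joint): travel of the lever with the bread carriage: 0 = up, 0.038 m = fully down (hard stop). A spring of at most 5 N pushes it up until about 0.030; from there on it stays down by itself
- lever_top (a point): centre of the upper face of the black lever knob (26 mm along the toaster's x, 50 mm wide, 13 mm thick), 36 mm out from the toaster's -x end face and 160 mm above the counter while up; it moves straight down by 38 mm
- blue_button (a joint): travel of the blue frozen-bread button: 0 = out, 0.004 m = fully in; it springs back. Takes 1.3 N to start and 4 N fully in
- blue_button_top (a point): centre of the top of the blue button (round, 22 mm across, white star of three bars), 187 mm above the counter and 7 mm above its metal ring
- amber_button (a joint): travel of the amber button (white ring mark), 0 = out, 0.004 m = in; not to be pressed
- grey_button (a joint): travel of the grey stop button (white square mark), 0 = out, 0.004 m = in; not to be pressed
- glass: straight clear drinking glass, 67 mm across, 105 mm high, loose, standing at the -y side of the toaster; origin at the centre of its underside
- lids: stack of black cup lids, 69 mm across, 39 mm high, loose, standing at the +y side of the toaster; origin at the centre of its underside
- bread_board: wooden board 145x200x16 mm with two slices lying on it (48 mm high in all), loose; origin at the centre of its underside
- plate: white plate waiting for the toast, 170 mm across, 18 mm high; origin at the centre of its underside
- cards: stack of loyalty cards 95x71x15 mm, loose; origin at its underside

How it is judged:
By the outcome, as a careful person would: the job done as asked, in the order asked, and still so for the second after the job is handed in, with the robot touching nothing.
It also fails if it takes over 51 s, if anything falls off the work surface, if the arm or the gripper's body presses on something with over 40 N, if the wrist force passes 120 N, or if a joint passes its speed limit or range.

## Working session

There is one attempt and no reset: what is moved stays moved. The work goes in short steps, Python scripts to look and compute and a tool call to move; the robot and the scene stay as the last step left them, time stands still between calls to the robot, and variables do not carry over. Pictures are saved under pics/ and viewed, about 8 in all and at most 12, crops included, and the job is handed in when it is done.

Besides the shell and the picture viewer there is one more tool, called after "Request:" as name(argument=value, ...) on one line, values as JSON. move_arm: Moves the arm, as the interface text tells. Its arguments: {"type":"object","properties":{"commands":{"type":"string"},"force":{"type":"number"}},"required":["commands"]}

```bash
mkdir -p pics; python3 - <<'E'
from station import bot
import cv2,numpy as np,pickle
o=bot.get_obs();print(o)
d={}
for n in("scene","side","wrist"):
    c=bot.read_camera(n);d[n]=c;cv2.imwrite(f"pics/a_{n}.png",c["img"][:,:,::-1])
d["obs"]=o
pickle.dump(d,open("a.pkl","wb"))
print(d["wrist"]["hand_eye"],d["wrist"]["K"])
E
```

```text
{'t': 0.0, 'q': array([-0.10809571,  0.47777957,  0.0223292 ,  1.55643158, -0.01147319,
        1.10930206, -0.08312502]), 'joint_vel': array([ 0.00158915, -0.00358882,  0.00125382, -0.00083162, -0.00051579,
       -0.00074727, -0.00024593]), 'joint_torque': array([-5.45967814e-04, -5.96443820e+01,  1.60769675e+00, -2.81194621e+01,
        1.24063640e-02,  9.39900521e-03,  2.20753498e-05]), 'eef_pos': array([ 6.74418533e-01, -1.80808034e-05,  2.30347677e-01]), 'tool_rot': array([-5.77864482e-04,  7.07101613e-01,  7.07111381e-01, -6.85040577e-04]), 'contact_force': array([-0.63937634,  0.4442225 ,  0.21464939]), 'torque': array([ 0.01508333, -0.03120948,  0.00749154]), 'gripper_width': 0.9989668713587407}
[[ 4.29606501e-04 -9.44688765e-01 -3.27967915e-01  8.54174143e-02]
 [ 9.99999699e-01  1.94145624e-04  7.50680695e-04 -1.19338291e-03]
 [-6.45486083e-04 -3.27968139e-01  9.44688564e-01 -1.42892082e-01]
 [ 0.00000000e+00  0.00000000e+00  0.00000000e+00  1.00000000e+00]] [[332.17798386   0.         322.13256223]
 [  0.         332.17798386 244.87520948]
 [  0.           0.           1.        ]]
```

View pics/a_scene.png

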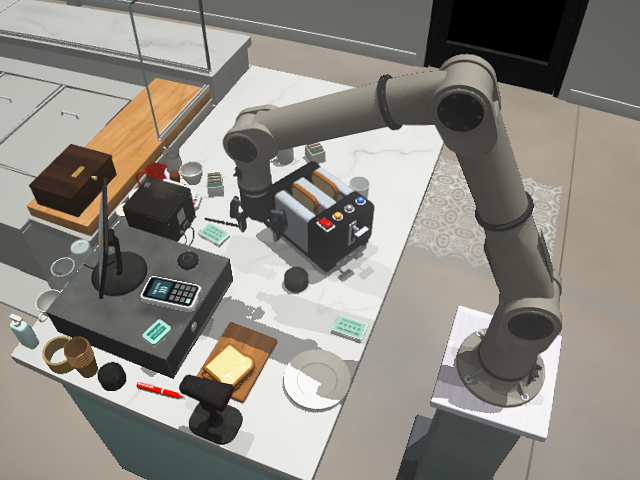

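View pics/a_wrist.png

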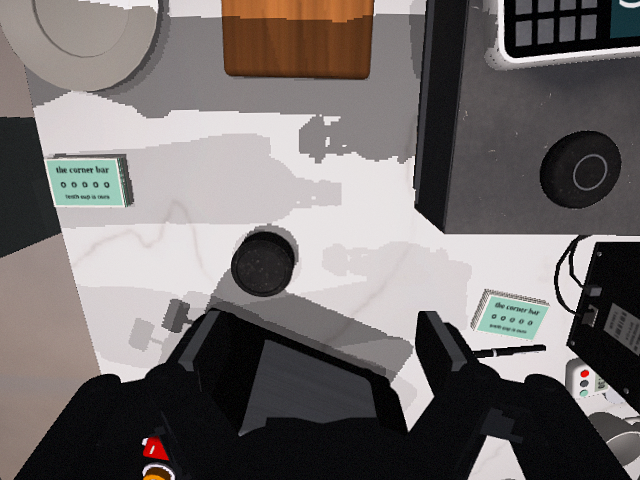

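The scene view shows the toaster with its lever end towards the robot: rocker about (325,224), amber (337,216), grey (349,208), blue (361,201) and lever (360,233). The wrist view shows only the rocker and amber button, at its lower edge.

```bash
cat > h.py <<'E'
import cv2,numpy as np
from scipy.spatial.transform import Rotation as Ro
def pose(c,o):
    if "rvec" in c:
        R=cv2.Rodrigues(np.array(c["rvec"],float))[0]; return R.T,-R.T@np.array(c["tvec"]).ravel()
    w,x,y,z=o["tool_rot"];T=np.eye(4);T[:3,:3]=Ro.from_quat([x,y,z,w]).as_matrix();T[:3,3]=o["eef_pos"]
    T=T@c["hand_eye"];return T[:3,:3],T[:3,3]
def cast(c,o,uv,z):
    R,p=pose(c,o)
    n=cv2.undistortPoints(np.array([[uv]],float),c["K"],np.array(c["distortion"])).ravel()
    d=R@np.array([n[0],n[1],1]);return p+d*(z-p[2])/d[2]
def blobs(img,lo,hi,roi,amin=15):
    h=cv2.cvtColor(img,cv2.COLOR_RGB2HSV);m=cv2.inRange(h,lo,hi)
    x0,y0,x1,y1=roi;k=np.zeros_like(m);k[y0:y1,x0:x1]=m[y0:y1,x0:x1]
    n,_,s,c=cv2.connectedComponentsWithStats(k)
    return sorted([(int(s[i,4]),c[i].round(1),s[i,:4].tolist()) for i in range(1,n) if s[i,4]>=amin],key=lambda a:-a[0])[:4]
COL=dict(red=((0,150,90),(6,255,255)),amber=((10,150,100),(25,255,255)),blue=((100,120,60),(125,255,255)))
E
python3 - <<'E'
from h import *
import pickle
d=pickle.load(open("a.pkl","rb"));c=d["scene"]
for k,z in(("red",.187),("amber",.186),("blue",.186)):
    for b in blobs(c["img"],*COL[k],(300,180,390,250)):print(k,b,cast(c,None,b[1],z).round(4))
im=c["img"][130:290,210:400,::-1];cv2.imwrite("pics/b.png",cv2.resize(im,None,fx=4,fy=3.75,interpolation=2))
E
```

```text
red (83, array([325.1, 222.2]), [319, 218, 14, 10]) [ 0.5508 -0.1507  0.187 ]
amber (75, array([308.2, 194.4]), [300, 186, 18, 18]) [ 0.6346 -0.236   0.186 ]
amber (41, array([331. , 183.7]), [324, 180, 13, 10]) [ 0.5899 -0.302   0.186 ]
amber (29, array([337.3, 214.7]), [334, 212, 8, 6]) [ 0.53   -0.1906  0.186 ]
blue (37, array([360.2, 199.1]), [357, 196, 8, 7]) [ 0.4908 -0.2726  0.186 ]
```

View pics/b.png

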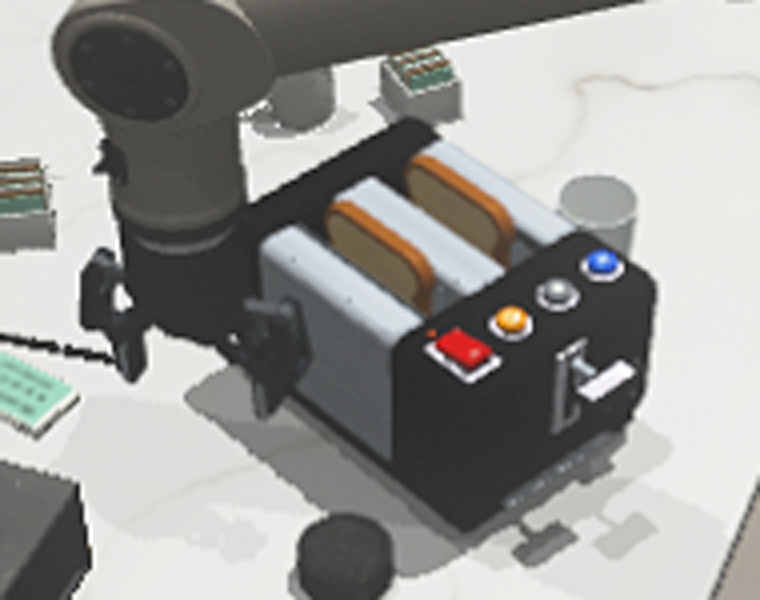

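View pics/a_side.png

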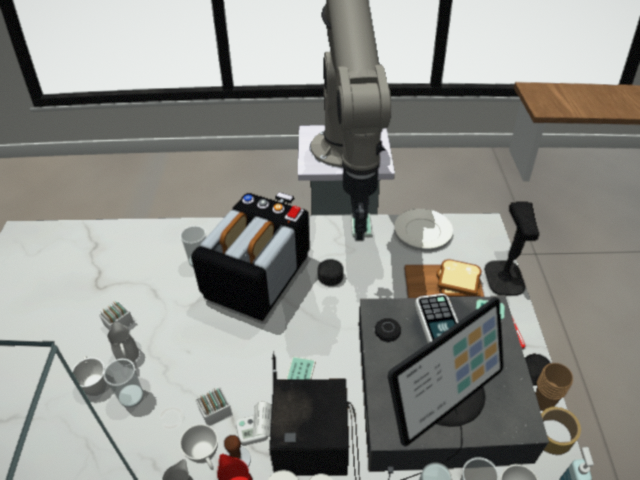

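Red and blue lie 136 mm apart, as specified. This puts the toaster's yaw at about -26°, with the lever near (0.455, -0.180). Next I lift, shut the fingers, turn to line up and look from above.

Request:
move_arm(commands="0 0 0 -2.5 0 0 0;0 0 0 -2 0 0 -7.1;0 0 0 0 0 0 -7.1;0 0 0 0 0 0 -7.1;0 0 0 0 0 0 -7.1;0 0 0 0 0 0 -7.1;0 0 0 0 0 0 -7.1;0 0 0 0 0 0 -7.1;0 0 0 0 0 0 -7.1;0 0 0 0 0 0 -7", force=20)

```text
t: 0.98
eef_pos: [0.6747, -0.0001, 0.2759]
tool_rot: [-0.0, 0.224, 0.975, -0.0]
contact_force: [0.1, -0.5, 0.3]
gripper_width: 0.003
```

Request:
move_arm(commands="0 -0.3 -3 0 0 0 0;0 -0.3 -3 0 0 0 0;0 -0.3 -3 0 0 0 0;0 -0.3 -3 0 0 0 0;0 -0.3 -3 0 0 0 0;0 -0.3 -3 0 0 0 0;0 -0.3 -3 0 0 0 0;0 -0.3 -3 0 0 0 0;0 -0.2 -1.8 0 0 0 0;0 0 0 0 0 0 0;0 0 0 0 0 0 0;0 0 0 0 0 0 0")

```text
t: 1.98
eef_pos: [0.5848, -0.2417, 0.2761]
tool_rot: [-0.0, 0.226, 0.974, 0.0]
contact_force: [0.4, -0.4, -0.4]
gripper_width: -0.0
```

```bash
python3 - <<'E'
from station import bot
from h import *
import pickle
o=bot.get_obs();c=bot.read_camera("wrist");pickle.dump((o,c),open("b.pkl","wb"))
print(o["eef_pos"],o["tool_rot"],o["contact_force"],o["t"])
for k,z in(("red",.187),("amber",.187),("blue",.187)):
    for b in blobs(c["img"],*COL[k],(0,0,640,480),80):print(k,b,cast(c,o,b[1],z).round(4))
cv2.imwrite("pics/c.png",c["img"][:,:,::-1])
E
```

```text
[ 0.5847636  -0.24169907  0.27608152] [-1.41583602e-04  2.26093235e-01  9.74105530e-01  4.95959081e-04] [ 0.42698154 -0.43950023 -0.36518263] 1.9833
red (1718, array([418.7, 155.2]), [401, 128, 39, 56]) [ 0.5509 -0.1514  0.187 ]
amber (1824, array([267.3, 302.6]), [257, 249, 22, 109]) [ 0.6043 -0.2991  0.187 ]
amber (1822, array([631.1,  97.2]), [616, 45, 24, 124]) [ 0.5771 -0.0033  0.187 ]
amber (1492, array([373.1, 309.8]), [362, 260, 22, 98]) [ 0.6471 -0.2267  0.187 ]
amber (530, array([351.8, 155.2]), [337, 140, 31, 32]) [ 0.531  -0.1926  0.187 ]
blue (661, array([222.2, 156.4]), [206, 141, 33, 32]) [ 0.4926 -0.2721  0.187 ]
```

View pics/c.png

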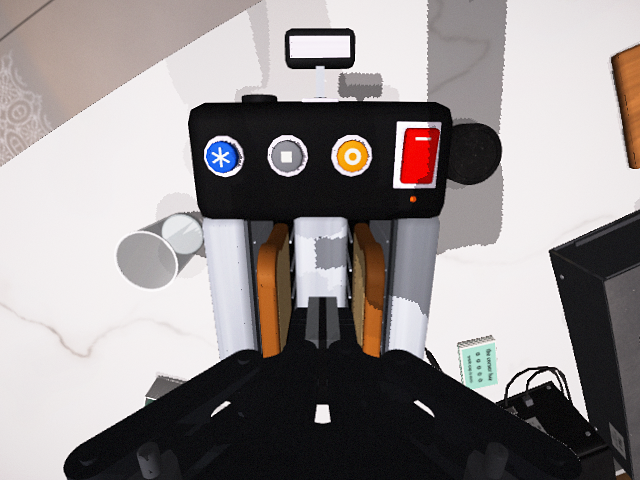

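The wrist view shows the lever knob at (320,48), blue (222,156), grey (287,156), amber (352,155) and the rocker (419,155). It agrees with the scene view to 2 mm. I go over the rocker's lever-side end.

Request:
move_arm(commands="0 2.85 2.2 0 0 0 0;0 2.85 2.2 0 0 0 0;0 2.85 2.2 0 0 0 0;0 0 0 3 0 0 0;0 0 0 3 0 0 0;0 0 0 1.6 0 0 0;0 0 0 0 0 0 0;0 0 0 0 0 0 0;0 0 0 0 0 0 0")

```text
t: 2.78
eef_pos: [0.538, -0.1454, 0.2016]
tool_rot: [0.001, 0.226, 0.974, 0.0]
contact_force: [-0.4, -0.7, 0.3]
gripper_width: -0.003
```

```bash
python3 - <<'E'
from h import *
import pickle
from station import bot
o,c=pickle.load(open("b.pkl","rb"))
for uv in((320,48),(286,48),(355,48),(320,30),(320,67)):print(cast(c,o,uv,.16).round(4))
x=bot.get_obs();print(x["eef_pos"],x["contact_force"])
E
```

```text
[ 0.4575 -0.1806  0.16  ]
[ 0.447  -0.2018  0.16  ]
[ 0.4682 -0.1587  0.16  ]
[ 0.4474 -0.1756  0.16  ]
[ 0.4685 -0.186   0.16  ]
[ 0.53799075 -0.14536008  0.20155708] [-0.41719174 -0.74140575  0.28653727]
```

Request:
move_arm(commands="0 0 0 0.5 0 0 0;0 0 0 0.3 0 0 0;0 0 0 0.2 0 0 0;0 0 0 0.2 0 0 0;0 0 0 0.1 0 0 0;0 0 0 0.1 0 0 0;0 0 0 0 0 0 0")

```text
t: 3.37
eef_pos: [0.5369, -0.1458, 0.1868]
tool_rot: [0.0, 0.227, 0.974, 0.0]
contact_force: [-3.0, 1.1, 6.3]
gripper_width: 0.003
```

Request:
move_arm(commands="0 0 0 0.1 0 0 0;0 0 0 0.1 0 0 0;0 0 0 0 0 0 0;0 0 0 0 0 0 0")

```text
t: 3.7
eef_pos: [0.5371, -0.1457, 0.1863]
tool_rot: [0.0, 0.227, 0.974, 0.0]
contact_force: [-6.9, 2.0, 16.2]
gripper_width: 0.003
```

Request:
move_arm(commands="0 0 0 -1.5 0 0 0;0 0 0 -3 0 0 0;0 0 0 -3 0 0 0;0 -2.85 -2.2 0 0 0 0;0 -2.85 -2.2 0 0 0 0;0 -2.85 -2.2 0 0 0 0;0 0 0 0 0 0 0;0 0 0 0 0 0 0;0 0 0 0 0 0 0")

```text
t: 4.45
eef_pos: [0.5843, -0.2426, 0.2587]
tool_rot: [-0.0, 0.227, 0.974, 0.0]
contact_force: [0.6, 0.4, -0.5]
gripper_width: 0.0
```

```bash
python3 - <<'E'
from station import bot
from h import *
import pickle
o=bot.get_obs();c=bot.read_camera("wrist");c2=bot.read_camera("scene")
print(o["eef_pos"],o["contact_force"],o["t"])
p,q=pickle.load(open("b.pkl","rb"))
for cc,oo in((q,p),(c,o)):
  for k in("red","blue"):
    b=blobs(cc["img"],*COL[k],(0,0,640,480),80)[0];print(k,b,cast(cc,oo,b[1],.187).round(4))
A=[cv2.resize(x["img"][110:210,370:470,::-1],(400,400),interpolation=2) for x in(q,c)]
cv2.imwrite("pics/d.png",np.hstack(A))
E
```

```text
[ 0.58426689 -0.24260083  0.25873526] [ 0.59908511  0.37603476 -0.53073585] 4.45
red (1718, array([418.7, 155.2]), [401, 128, 39, 56]) [ 0.5509 -0.1514  0.187 ]
blue (661, array([222.2, 156.4]), [206, 141, 33, 32]) [ 0.4926 -0.2721  0.187 ]
red (1991, array([427.5, 157.6]), [410, 127, 37, 61]) [ 0.551  -0.1517  0.187 ]
blue (771, array([216.4, 158.6]), [199, 142, 35, 35]) [ 0.4926 -0.2718  0.187 ]
```

View pics/d.png

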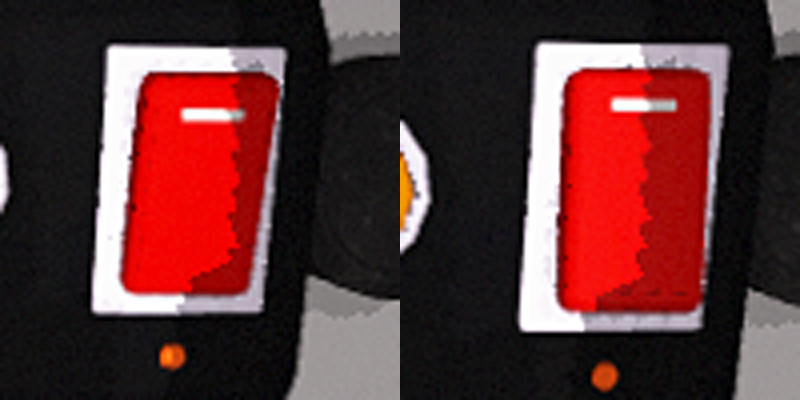

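The rocker is tipped over: its far end is now the raised one, and the press met a 16 N stop. Next the lever, 14.2 cm along tool x.

Request:
move_arm(commands="0 3.5 0 0 0 0 0;0 3.5 0 0 0 0 0;0 3.6 0 0 0 0 0;0 3.6 0 0 0 0 0;0 0 0 0 0 0 0;0 0 0 3 0 0 0;0 0 0 3 0 0 0;0 0 0 2 0 0 0;0 0 0 0 0 0 0;0 0 0 0 0 0 0")

```text
t: 5.38
eef_pos: [0.4566, -0.1794, 0.1791]
tool_rot: [-0.001, 0.226, 0.974, 0.0]
contact_force: [-0.4, 0.3, 0.3]
gripper_width: 0.001
```

Request:
move_arm(commands="0 0 0 1 0 0 0;0 0 0 1 0 0 0;0 0 0 0.5 0 0 0;0 0 0 0.5 0 0 0;0 0 0 0.5 0 0 0;0 0 0 0.5 0 0 0;0 0 0 0 0 0 0;0 0 0 0 0 0 0")

```text
t: 6.05
eef_pos: [0.4564, -0.1802, 0.1388]
tool_rot: [-0.001, 0.227, 0.974, 0.0]
contact_force: [1.5, -0.0, 1.7]
gripper_width: -0.001
```

Request:
move_arm(commands="0 0 0 0.5 0 0 0;0 0 0 0.5 0 0 0;0 0 0 0.3 0 0 0;0 0 0 0.2 0 0 0;0 0 0 0.2 0 0 0;0 0 0 0 0 0 0;0 0 0 0 0 0 0")

```text
t: 6.63
eef_pos: [0.457, -0.1803, 0.1222]
tool_rot: [-0.0, 0.227, 0.974, 0.0]
contact_force: [-0.5, -0.3, 0.8]
gripper_width: -0.003
```

Request:
move_arm(commands="0 0 0 0.2 0 0 0;0 0 0 0.1 0 0 0;0 0 0 0 0 0 0;0 0 0 0 0 0 0")

```text
t: 6.97
eef_pos: [0.4572, -0.1803, 0.121]
tool_rot: [0.0, 0.227, 0.974, -0.0]
contact_force: [-6.2, 2.3, 18.5]
gripper_width: 0.004
```

The hard stop is reached at 18 N. I go up and back to look.

Request:
move_arm(commands="0 0 0 -2 0 0 0;0 0 0 -3 0 0 0;0 0 0 -3 0 0 0;0 0 0 -3 0 0 0;0 0 0 -3 0 0 0;0 -3.5 0 0 0 0 0;0 -3.5 0 0 0 0 0;0 -3.6 0 0 0 0 0;0 -3.6 0 0 0 0 0;0 0 0 0 0 0 0;0 0 0 0 0 0 0;0 0 0 0 0 0 0")

```text
t: 7.97
eef_pos: [0.5839, -0.2426, 0.2588]
tool_rot: [-0.001, 0.227, 0.974, 0.0]
contact_force: [0.6, 0.7, 0.3]
gripper_width: 0.002
```

```bash
python3 - <<'E'
from station import bot
from h import *
o=bot.get_obs();c=bot.read_camera("wrist")
print(o["eef_pos"],o["contact_force"],o["t"])
for k in("red","blue"):
    b=blobs(c["img"],*COL[k],(0,0,640,480),80)[0];print(k,b,cast(c,o,b[1],.187).round(4))
cv2.imwrite("pics/e.png",c["img"][:,:,::-1])
E
```

```text
[ 0.5838901  -0.2426128   0.25875918] [0.57656424 0.66490661 0.33178091] 7.9667
red (1999, array([427.8, 158.3]), [410, 128, 37, 61]) [ 0.5511 -0.1517  0.187 ]
blue (765, array([216.8, 159.2]), [199, 143, 36, 34]) [ 0.4927 -0.2719  0.187 ]
```

View pics/e.png

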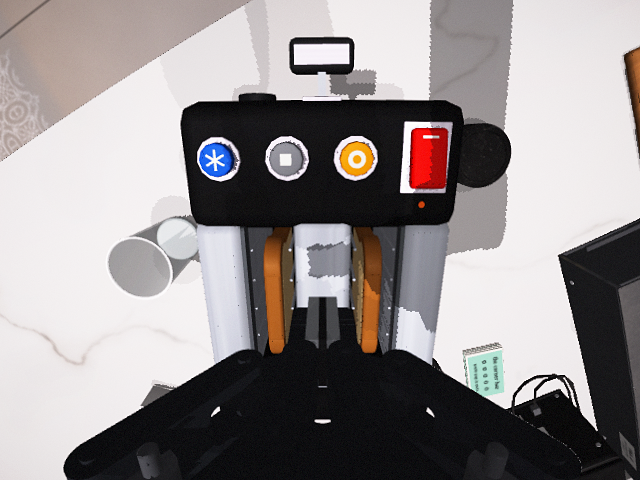

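The lever stays down: the slices have sunk and the knob at (321,56) looks smaller and lower. The toaster has not moved. Next the blue button, at (217,159).

Request:
move_arm(commands="0 2.3 -2.2 0 0 0 0;0 2.3 -2.2 0 0 0 0;0 2.3 -2.2 0 0 0 0;0 0 0 0 0 0 0;0 0 0 3 0 0 0;0 0 0 2.9 0 0 0;0 0 0 0 0 0 0;0 0 0 0 0 0 0;0 0 0 0 0 0 0")

```text
t: 8.77
eef_pos: [0.4939, -0.2717, 0.2019]
tool_rot: [0.001, 0.227, 0.974, -0.0]
contact_force: [0.5, -0.1, 0.2]
gripper_width: 0.003
```

Request:
move_arm(commands="0 0 0 0.5 0 0 0;0 0 0 0.4 0 0 0;0 0 0 0.2 0 0 0;0 0 0 0.2 0 0 0;0 0 0 0.2 0 0 0;0 0 0 0.1 0 0 0;0 0 0 0 0 0 0;0 0 0 0 0 0 0")

```text
t: 9.43
eef_pos: [0.4935, -0.2718, 0.1845]
tool_rot: [0.0, 0.227, 0.974, -0.0]
contact_force: [-0.1, -0.2, 1.9]
gripper_width: -0.003
```

Request:
move_arm(commands="0 0 0 0.1 0 0 0;0 0 0 0.1 0 0 0;0 0 0 0.1 0 0 0;0 0 0 0 0 0 0;0 0 0 0 0 0 0")

```text
t: 9.85
eef_pos: [0.4935, -0.272, 0.1824]
tool_rot: [0.0, 0.227, 0.974, -0.0]
contact_force: [-3.2, 0.8, 11.1]
gripper_width: 0.003
```

11 N is well above the 4 N needed, so the button is fully in. I give it one small extra push, then release and look.

Request:
move_arm(commands="0 0 0 0.1 0 0 0;0 0 0 0 0 0 0;0 0 0 0 0 0 0;0 0 0 -1.5 0 0 0;0 0 0 -3 0 0 0;0 0 0 -3 0 0 0;0 -2.3 2.2 0 0 0 0;0 -2.3 2.2 0 0 0 0;0 -2.3 2.2 0 0 0 0;0 0 0 0 0 0 0;0 0 0 0 0 0 0;0 0 0 0 0 0 0")

```text
t: 10.85
eef_pos: [0.5837, -0.2432, 0.2545]
tool_rot: [-0.001, 0.227, 0.974, -0.0]
contact_force: [-0.9, -0.9, -0.1]
gripper_width: -0.002
```

```bash
python3 - <<'E'
from station import bot
from h import *
o=bot.get_obs();c=bot.read_camera("wrist")
print(o["eef_pos"],o["contact_force"],o["t"])
for k in("red","blue"):
    b=blobs(c["img"],*COL[k],(0,0,640,480),80)[0];print(k,b,cast(c,o,b[1],.187).round(4))
cv2.imwrite("pics/f.png",c["img"][:,:,::-1])
E
```

```text
[ 0.58372085 -0.24320568  0.25447196] [-0.89456511 -0.90486119 -0.09865907] 10.85
red (2068, array([430.9, 158.5]), [412, 128, 39, 61]) [ 0.551  -0.1517  0.187 ]
blue (789, array([215.7, 159.4]), [198, 143, 36, 35]) [ 0.4925 -0.2719  0.187 ]
```

View pics/f.png

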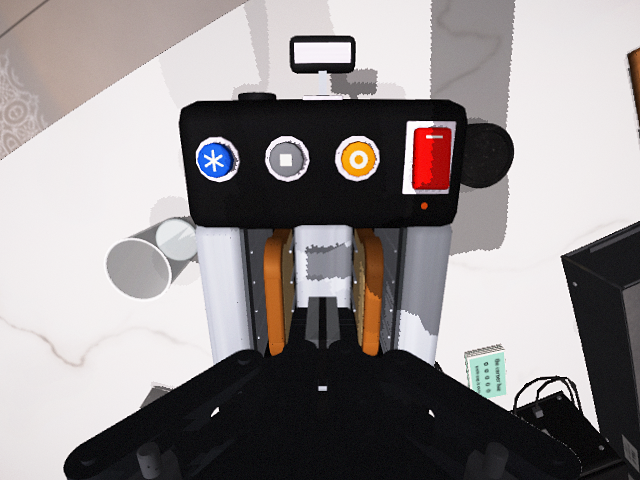

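The rocker (431,158) is on, the lever knob (322,54) is down, the blue button (216,159) is out again, and the toaster, glass and lids are in place.

```bash
python3 -c "
from station import bot
print(bot.hand_in())"
```

```text
the job is handed in; nothing more can be done
None
```

The job is done and handed in at about 11 s of the 51 s allowed. With the fingers shut, I did the three steps in the order asked:

- **Rocker:** I pressed the raised end until it tipped over and met a stop at 16 N.
- **Lever:** I pushed it to its hard stop (tool tip at z = 0.121 m, 18 N) and it stayed down.
- **Blue button:** I pressed it to at least 11 N (4 N is fully in), then let it go.

The last wrist picture shows the rocker tipped over with its far end raised, the lever down, the slices sunk and the blue button out again. The amber and grey buttons were never approached. The red and blue positions agreed to within 1 mm before and after, so the toaster did not shift, and the glass and lids look unmoved. The gripper was clear of everything at hand-in. No check failed or disagreed.

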